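Set a pendulum rod in the collet holder with a quarter turn of slack

TASK

Take the steel pendulum rod out of the wooden block and push it down through the brass nut into the upright rod holder until it stands on the bottom of the bore. Then screw the knurled nut down (clockwise) until it bottoms out and back it off a quarter turn so that the rod can still slide. Finish while still holding the nut there in the fingers, and leave the other things on the bench undisturbed.

Things in the scene. Friction and masses are not known exactly. Their poses are not given: they have to be found in the camera images.
- rod: Loose steel pendulum rod, 120 mm long, about 70 g: 8 mm shaft with a 5 mm tapered foot (4 mm across at the tip); the top 24 mm is a cylindrical head 12 mm across, the place to grip. Origin at the tip of the foot, z along the rod to the head. It starts upright in the block's hole, foot 10 mm and head top 130 mm above the bench.
- rack: Fixed wooden block 64 x 64 mm and 45 mm high with one vertical hole (11.5 mm across, floor 10 mm above the bench) in the middle of its top. Origin at the centre of its underside.
- holder: Fixed upright rod holder: round steel base 80 mm across, 14 mm high; bored column 28 mm across up to 96 mm; threaded neck up to 108 mm carrying the brass nut. Bore on the axis, 10.4 mm across, open at the top, flat floor 30 mm above the bench. Origin at the centre of the underside, z up. With the rod seated its head spans 126 to 150 mm above the bench, just above the nut.
- bore_floor (a point): Centre of the floor of the holder's bore, 30 mm above the bench, on the axis of holder and nut.
- nut: Knurled round brass nut, 38 mm across, 24 mm high, with a 13 mm through hole on its axis and a dark line on its top. Already started on its thread and captive: it only turns, rising 4 mm per turn. Origin at the centre of its underside, 96 mm above the bench when bottomed out. The column below is narrower. The seated rod's head stands up 30 mm above the nut, between the fingers.
- nut_top (a point): Centre of the nut's top face, 24 mm above its origin (120 mm above the bench when bottomed out).
- nut_turn (a joint): Angle of the nut in rad: 0 is bottomed out (hard stop), growing as it unscrews, anticlockwise seen from above; clockwise from above screws it down. Starts 1.9 to 3.2 rad from the stop. Turning needs about 0.06 N m, and it stays where it is left.
- pipe_a: Whistle pipe lying down, 126 x 30 x 26 mm, pine with a walnut cap; leave alone. Origin at the centre of its underside.
- pipe_b: A second such whistle pipe; leave alone.
- bird_door: Carved linden bird door lying flat, 75 x 62 mm, 19 mm high; leave alone. Origin at the centre of its underside.
- bell: Small brass bell, 42 mm across and 42 mm high; leave alone. Origin at the centre of its underside.
- canister: Squat tin screw-top canister, 70 mm across and 50 mm high; leave alone. Origin at the centre of its underside.
- driver: Screwdriver lying on the bench, 160 mm long, less than 40 mm high; leave alone.
- collet: Loose brass collet ring, 24 mm across and 18 mm high; leave alone. Origin at the centre of its underside.
Things that resemble listed ones, but are neither listed nor needed, are in the scene too. There is more than one size of the holder; the one meant has the size given above.

How it is judged:
On the way, in this order (a step that is already met when the one before it is completed fails the run):
1. the rod stands on the floor of the holder's bore, through the nut (z of rod in the frame of holder between 0.026 and 0.034 m and horizontal distance between rod and bore_floor below 0.004 m and angle between rod's own z axis and vertical below 0.08 rad), for 0.2 s.
2. the nut has bottomed out with the rod in the bore (all of step 1 and value of joint nut_turn below 0.08 rad), for 0.1 s.
At the end, for the whole second after the job is handed in: The rod stands upright on the bore floor (foot within 4 mm of it in height and of the axis), the nut has been to its stop and is now a quarter turn back from it (90 degrees, give or take 20), still, and held in the fingers with at least 2 N (all of step 1 and value of joint nut_turn between 1.22 and 1.92 rad and velocity of joint nut_turn between -0.1 and 0.1 rad/s and contact force between the fingers and nut above 2 N); the arm keeps its last pose, push and grip.
It fails at once if a bystander (pipe, bird door, bell, canister, screwdriver or loose collet) is moved more than 20 mm (distance of any of pipe_a, pipe_b, bird_door, bell, canister, driver, collet from where it was at the start of the episode above 0.02 m).
It also fails if it takes over 58 s, if anything falls off the work surface, if the arm or the gripper's body presses on something with over 40 N, if the wrist force passes 120 N, or if a joint passes its speed limit or range.

ROBOT

A 6-joint arm with a two-finger parallel gripper is mounted at the origin on the work surface. World frame = base frame: x ahead of the robot, y to its left, z up, the work surface at z = 0. Lengths are in m, angles in rad, forces in N, time in s.
With the tool pointing down it reaches from about 0.3 to 0.825 m from the base axis. Payload 5.4 kg.
Tool frame: the origin (TCP) lies on the centre line of the jaws, within the pads' length; the fingertips stand 22 mm ahead of it and the grasp point (between the pads) lies 3 mm ahead of it (tcp_to_tips is the distance from the TCP to the fingertips, in m); z points along the fingers, y is the line along which they close (so a half turn about z gives the same grasp; the last joint's range is limited). The gripper opens to 92 mm and grips with 3 to 60 N. Pads are 20 mm wide; open, the fingers measure 128 mm over their backs; the gripper's body (75 mm by 189 mm) begins 69 mm behind the grasp point.
Start: joints at [1.035, 0.158, 1.597, -0, 1.386, -0.21], TCP at [0.184, 0.545, 0.237] pointing down, gripper open.
Joint ranges: [-2.91, 2.91], [-0.94, 2.29], [0.18, 2.7], [-1.29, 4.43], [0.17, 2.64], [-3, 3]. Speed limits (rad/s): [2.57, 2.57, 3.14, 3.14, 3.14, 3.14].

INTERFACE

Orientations are given as a unit quaternion [x, y, z, w].
In Python, from station import * gives the robot as it stands. The module is installed in compiled form; this text tells all that it offers.
- The arm moves only by the shell command python3 -m inch 'ROWS'. ROWS is JSON, a list of rows, each an object of numbers: "claw": the closure, from 0 (fully open) to 1 (shut); "x", "y", "z": the shift along the tool's x, y, z in cm; "yaw": the turn about the tool's z in degrees. In form: [{"claw": .., "x": .., "y": .., "z": .., "yaw": ..}, ...]. A call has 1 to 8 rows; each row shifts and turns the commanded pose from where the row before left it, along the tool's axes as they then stand; what a row does not reach is not made up. A row lasts 1/8 s, in which the tool goes at most 62.5 mm and 10.7 degrees, less where a joint would pass 70% of its speed; a pose out of reach is approached as far as the arm can. A call is refused whole if a number of a shift passes 6.25 or a number of a turn 10.7, either way. A call with a gripper value outside its range is refused whole. The fingers move at their own pace and stop on an object; the grip force is fixed at half the most. Time passes only in rows, so rows that do not move let the fingers close. It gives the time, the measured TCP pose, the force, the opening and the grip force at its end, in the units of the state.
- read_state(): the state, without advancing time (a new reading comes with each control period).
- grab_frame(name): name is "scene" or "top" or "wrist"; returns a dict with "frame" (400x640x3 uint8, red, green, blue), "depth" (400x640 float32, m along the optical axis (not along the pixel's ray), 0 where there is no reading), "camera_matrix" (3x3 intrinsics, pixels), "xyz" and "attitude" of the camera in the world; the wrist camera has in their place "tool_from_camera" (4x4, takes a point from camera to tool coordinates, whose origin is the TCP and whose axes are the flange's). Camera axes: x right, y down, z forward; pixel columns grow to the right and rows downward; lengths in m; the calibration is good to about 2 mm. A picture is of the moment at which its call begins: read the wrist's pose just before it.
- finish_job(): hands the job in; it is judged then, once.
The state is a dict: "clock": time; "joint_pos": joint angles; "qd": joint speeds; "tau": joint torques, N m; "ee_pos": TCP position; "tool_rot": TCP orientation; "ft_force": force on the tool from outside, world axes, zero at the start; "moment": the same for the moment, N m; "gripper_width": finger opening in m; "finger_force": force on a finger pad.
Only numpy, scipy, OpenCV 4.12 (cv2) and the standard library are available. Lean on these libraries where they do the work, as an engineer would, in place of code of your own. Each camera call takes 0.05 s, during which the arm holds its last target. There are 200 camera calls.

## Working session

There is one attempt and no reset: what is moved stays moved. The work goes in short steps, Python scripts to look and compute and a shell command to move; the robot and the scene stay as the last step left them, time stands still between calls to the robot, and variables do not carry over. Pictures are saved under pics/ and viewed, at most 10 in all, crops included, and the job is handed in when it is done.

```bash
mkdir -p pics; cat > h.py <<'E'
from station import *
import numpy as np, cv2
from scipy.spatial.transform import Rotation as R
def grab(n):
    s=read_state(); g=grab_frame(n)
    if n=="wrist":
        T=np.eye(4); T[:3,:3]=R.from_quat(s["tool_rot"]).as_matrix(); T[:3,3]=s["ee_pos"]
        g["T"]=T@np.array(g["tool_from_camera"])
    else:
        T=np.eye(4); a=np.array(g["attitude"]); T[:3,:3]=R.from_quat(a).as_matrix() if a.size==4 else a
        T[:3,3]=g["xyz"]; g["T"]=T
    return g
def cloud(g):
    d=g["depth"]; K=np.array(g["camera_matrix"]); v,u=np.mgrid[:d.shape[0],:d.shape[1]]
    p=np.stack([(u-K[0,2])/K[0,0]*d,(v-K[1,2])/K[1,1]*d,d],-1)
    return p@g["T"][:3,:3].T+g["T"][:3,3]
def ray(g,u,v,z):
    K=np.array(g["camera_matrix"]); r=g["T"][:3,:3]@np.array([(u-K[0,2])/K[0,0],(v-K[1,2])/K[1,1],1]); o=g["T"][:3,3]
    return o+r*(z-o[2])/r[2]
def save(n,im): cv2.imwrite("pics/"+n+".png",im[...,::-1])
E
python3 - <<'E'
from h import *
print(read_state())
for n in("top","scene"):
    g=grab(n); save(n,g["frame"]); print(n,g["T"],g["camera_matrix"])
    np.save(n+"_c.npy",cloud(g))
E
```

```text
{'clock': 0.0, 'joint_pos': array([ 1.03489053e+00,  1.59058243e-01,  1.59820696e+00, -3.95286466e-06,
        1.38616092e+00, -2.10073682e-01]), 'qd': array([ 2.36415348e-04,  1.87048448e-04, -6.30071582e-05,  1.14486026e-03,
       -1.16393562e-03, -1.03580822e-03]), 'tau': array([-6.36618643e-05, -3.85587144e+01, -3.22101510e+01,  7.00107543e-02,
        3.82680714e-02, -1.72480427e-04]), 'ee_pos': array([0.18376631, 0.54424477, 0.23562635]), 'tool_rot': array([ 1.62195907e-01,  9.86758150e-01, -8.54412926e-04, -3.32251549e-04]), 'ft_force': array([-0.05457153, -0.41477456, -0.79338158]), 'moment': array([ 0.01488923, -0.00606502, -0.01716508]), 'finger_force': 0.0, 'gripper_width': 0.09168830525659867}
top [[-0.02316036 -0.98226648  0.18605419  0.41002725]
 [-0.99950936  0.01882538 -0.0250328   0.09891069]
 [ 0.02108634 -0.18654267 -0.98222054  0.98256457]
 [ 0.          0.          0.          1.        ]] [[380.21050637   0.         319.94039623]
 [  0.         380.21050637 199.33761047]
 [  0.           0.           1.        ]]
scene [[-0.19415849  0.53972498 -0.81914555  1.29728805]
 [ 0.9809677   0.10870127 -0.16089256  0.22283412]
 [ 0.00220443 -0.83479398 -0.55055804  0.57401337]
 [ 0.          0.          0.          1.        ]] [[390.41672442   0.         316.20969289]
 [  0.         390.41672442 190.5713438 ]
 [  0.           0.           1.        ]]
```

View pics/top.png

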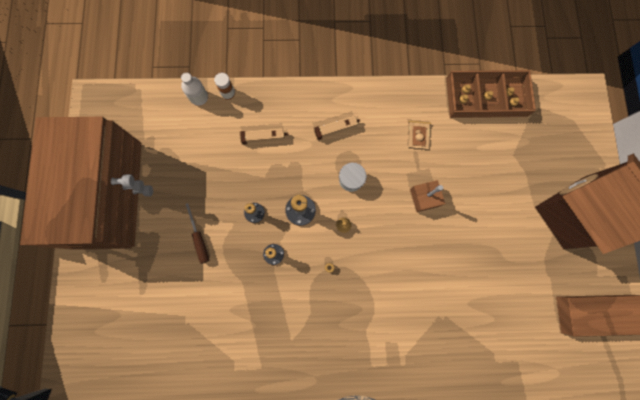

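View pics/scene.png

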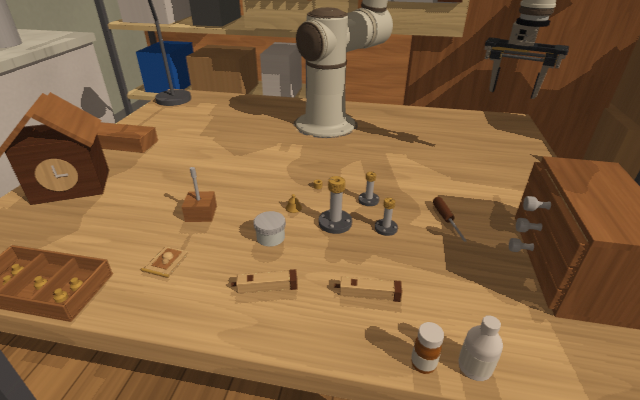

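The three holder candidates in the top image are the large one at (300,208) and two smaller ones at (255,212) and (274,253). Only the large one has a base about 32 px wide, roughly 80 mm. The rod stands in the block at (428,195). I'll measure both and confirm with an enlarged crop.

```bash
python3 - <<'E'
from h import *
im=cv2.imread("pics/top.png")[...,::-1]; c=np.load("top_c.npy")
crop=cv2.resize(im[160:280,220:460],None,fx=3.3,fy=3.3,interpolation=cv2.INTER_CUBIC); save("crop",crop)
for n,(u,v) in dict(big=(300,208),s1=(255,212),s2=(274,253)).items():
    p=c[v-25:v+25,u-22:u+22].reshape(-1,3)
    top=p[:,2].max(); t=p[p[:,2]>top-.006]; b=p[(p[:,2]>.008)&(p[:,2]<.02)]
    print(n,"top",top,t.mean(0),np.ptp(t,0),"base",np.ptp(b,0),(b.max(0)+b.min(0))/2)
p=c[175:220,400:450].reshape(-1,3)
t=p[p[:,2]>.115]; print("rod",t.mean(0),np.ptp(t,0)); t=p[(p[:,2]>.04)&(p[:,2]<.05)]; print("rack",(t.max(0)+t.min(0))/2,np.ptp(t,0)); 
c=np.load("scene_c.npy")
p=c[165:225,180:220].reshape(-1,3); t=p[(p[:,2]>.105)&(p[:,2]<.14)]; print("rod sc",t.mean(0),t[:,2].max())
p=c[170:240,310:360].reshape(-1,3); t=p[(p[:,2]>.095)&(p[:,2]<.14)]; print("nut sc",t.min(0),t.max(0))
E
```

```text
big top 0.9825645742073048 [0.41002725 0.09891069 0.98256457] [0. 0. 0.] base [0.07818193 0.07518477 0.01116113] [0.56718091 0.12750855 0.01433247]
s1 top 0.9825645742073048 [0.41002725 0.09891069 0.98256457] [0. 0. 0.] base [0.05007171 0.04906518 0.00988814] [0.56331774 0.24639832 0.01295721]
s2 top 0.9825645742073048 [0.41002725 0.09891069 0.98256457] [0. 0. 0.] base [0.05049108 0.05058541 0.01105931] [0.45609811 0.19617535 0.01359896]
rod [ 0.52907353 -0.09389481  0.42969112] [0.1901155  0.30552454 0.86508695]
rack [ 0.59516837 -0.20034896  0.04476504] [0.07443398 0.07501685 0.00881   ]
rod sc [ 0.59946396 -0.200908    0.1183451 ] 0.12863843694178467
nut sc [0.55151677 0.10625497 0.09626152] [0.58961319 0.14446114 0.12174563]
```

View pics/crop.png

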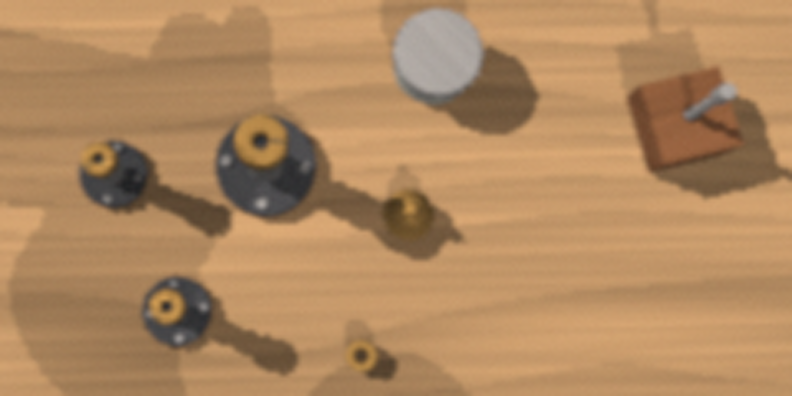

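The enlarged crop shows the large holder, with its nut at crop (262,140) and base at (267,165). Its base measures about 78 mm against about 50 mm for the other two, and its nut is about 38 mm across with its top at 0.122 m, so this is the one meant. The rod stands in the block at crop (725,95). I'll move to the rod.

```bash
python3 -m inch '[{"x":-4.5,"y":-4.1,"claw":0},{"x":-4.5,"y":-4.1,"claw":0},{"x":-4.5,"y":-4.1,"claw":0},{"x":-4.5,"y":-4.1,"claw":0},{"x":-4.5,"y":-4.1,"claw":0},{"x":-4.5,"y":-4.1,"claw":0},{"x":-4.5,"y":-4.1,"claw":0},{"x":-4.5,"y":-4.1,"claw":0}]'; python3 -c "
from h import *;print(read_state()['joint_pos'])"
```

```text
[ 1.03487803e+00  1.58978178e-01  1.59808168e+00 -1.67243301e-05
  1.38619513e+00 -2.10096098e-01]invalid input at $[0]: expected keys claw, x, y, z, yaw
```

All keys are needed in each row.

```bash
python3 -m inch '[{"claw":0,"x":-4.5,"y":-4.1,"z":0,"yaw":0},{"claw":0,"x":-4.5,"y":-4.1,"z":0,"yaw":0},{"claw":0,"x":-4.5,"y":-4.1,"z":0,"yaw":0},{"claw":0,"x":-4.5,"y":-4.1,"z":0,"yaw":0},{"claw":0,"x":-4.5,"y":-4.1,"z":0,"yaw":0},{"claw":0,"x":-4.5,"y":-4.1,"z":0,"yaw":0},{"claw":0,"x":-4.5,"y":-4.1,"z":0,"yaw":0},{"claw":0,"x":-4.5,"y":-4.1,"z":0,"yaw":0}]'; python3 -c "
from h import *;print(read_state()['joint_pos'])"
```

```text
clock: 1.1
ee_pos: [0.4206, 0.1169, 0.2364]
tool_rot: [0.162, 0.987, 0.0, 0.0]
ft_force: [0.8, 0.4, -0.0]
gripper_width: 0.0918
finger_force: 0.0
[-7.32058259e-03 -2.16873915e-01  1.96420900e+00  1.87190548e-04
  1.39411767e+00 -1.25215323e+00]
```

```bash
python3 -m inch '[{"claw":0,"x":-4.5,"y":-4.1,"z":0,"yaw":0},{"claw":0,"x":-4.5,"y":-4.1,"z":0,"yaw":0},{"claw":0,"x":-4.5,"y":-4.1,"z":0,"yaw":0},{"claw":0,"x":-4.5,"y":-4.1,"z":0,"yaw":0},{"claw":0,"x":-4.5,"y":-4.1,"z":0,"yaw":0},{"claw":0,"x":-4.3,"y":-3.9,"z":0,"yaw":0},{"claw":0,"x":0,"y":0,"z":0,"yaw":0}]'; python3 - <<'E'
from h import *
s=read_state(); print(s['joint_pos'],s['ee_pos'])
g=grab("wrist"); save("w1",g["frame"]); c=cloud(g); np.save("w1.npy",c)
print(g["tool_from_camera"])
m=(c[...,2]>.12)&(c[...,2]<.135)&(np.hypot(c[...,0]-.597,c[...,1]+.2)<.03)
p=c[m]; print(len(p),p.mean(0),p.min(0),p.max(0)); v,u=np.nonzero(m); print(u.mean(),v.mean())
m=(c[...,2]>.04)&(c[...,2]<.05)&(np.hypot(c[...,0]-.597,c[...,1]+.2)<.06)
p=c[m]; (x,y),_,_=cv2.minAreaRect(p[:,:2].astype(np.float32)); print("rack",x,y,_)
E
```

```text
clock: 1.98
ee_pos: [0.5961, -0.2014, 0.2346]
tool_rot: [0.164, 0.986, 0.0, -0.001]
ft_force: [-0.2, 0.3, 0.8]
gripper_width: 0.0918
finger_force: 0.0
[-5.17279423e-01  3.00172678e-01  1.43452937e+00 -5.78610789e-04
  1.40903659e+00 -1.75828417e+00] [ 0.59613181 -0.20142128  0.23459397]
[[ 1.05241562e-04 -9.58022692e-01 -2.86692363e-01  8.00825163e-02]
 [ 9.99999876e-01 -3.84558964e-05  4.95594542e-04 -7.83408740e-04]
 [-4.85815829e-04 -2.86692379e-01  9.58022569e-01 -1.47869656e-01]
 [ 0.00000000e+00  0.00000000e+00  0.00000000e+00  1.00000000e+00]]
161 [ 0.59553357 -0.20974204  0.12836158] [ 0.59076034 -0.21612616  0.12016634] [ 0.60204785 -0.20397067  0.13180796]
315.46583850931677 213.0062111801242
rack 0.5972583889961243 -0.20466913282871246 12.768284797668457
```

View pics/w1.png

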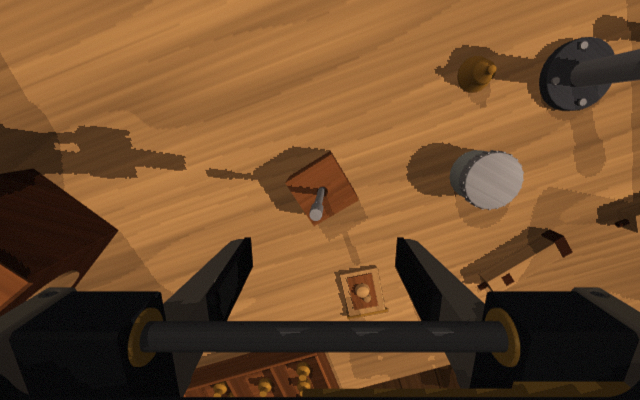

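The wrist view shows the rod head top at (316,213), the block at (325,185) and the fingers at (235,265) and (415,265). Cross-check of the rod head position between cameras:

```bash
python3 - <<'E'
from h import *
w=np.load("w1.npy")
for n,c in(("w",w),("top",np.load("top_c.npy")),("scene",np.load("scene_c.npy"))):
    for lo,hi in((.126,.134),(.108,.126),(.06,.1),(.042,.048)):
        m=(c[...,2]>lo)&(c[...,2]<hi)&(np.hypot(c[...,0]-.597,c[...,1]+.203)<(.03 if lo>.05 else .06))
        p=c[m]
        if len(p): 
            v,u=np.nonzero(m); print(n,lo,len(p),np.round(np.median(p,0),4),np.round((p.min(0)+p.max(0))/2,4),u.mean().round(1),v.mean().round(1))
s=read_state(); print(s['ee_pos'],s['clock'])
# holder column / nut through wrist
E
```

```text
w 0.126 136 [ 0.5958 -0.2102  0.1296] [ 0.5964 -0.2103  0.1289] 315.2 214.0
w 0.108 67 [ 0.5921 -0.207   0.1178] [ 0.5954 -0.2092  0.117 ] 317.1 206.2
w 0.06 72 [ 0.5937 -0.2062  0.081 ] [ 0.5955 -0.2071  0.0792] 319.2 197.2
w 0.042 2501 [ 0.5925 -0.2007  0.0449] [ 0.5968 -0.2046  0.0448] 322.4 188.4
top 0.126 21 [ 0.5952 -0.2013  0.1291] [ 0.5951 -0.2005  0.129 ] 439.6 187.2
top 0.108 16 [ 0.5917 -0.1975  0.1179] [ 0.5944 -0.199   0.1172] 436.9 189.2
top 0.06 20 [ 0.5934 -0.1986  0.0809] [ 0.5947 -0.199   0.08  ] 432.2 192.0
top 0.042 496 [ 0.5934 -0.1969  0.0442] [ 0.5952 -0.2003  0.045 ] 427.8 194.6
scene 0.126 12 [ 0.5981 -0.2027  0.128 ] [ 0.5971 -0.2018  0.1277] 192.0 167.9
scene 0.108 40 [ 0.6002 -0.2003  0.1178] [ 0.5982 -0.2024  0.1171] 193.1 172.7
scene 0.06 53 [ 0.5988 -0.2011  0.0803] [ 0.5981 -0.202   0.0795] 195.7 186.0
scene 0.042 355 [ 0.6001 -0.1994  0.0432] [ 0.5971 -0.2015  0.045 ] 198.5 199.0
[ 0.59567475 -0.19930307  0.23511271] 2.025
```

```bash
cat >> h.py <<'E'
def find(c,x,y,lo,hi,r):
    p=c[(c[...,2]>lo)&(c[...,2]<hi)&(np.hypot(c[...,0]-x,c[...,1]-y)<r)]
    return len(p),np.round(np.median(p,0),4),np.round((p.min(0)+p.max(0))/2,4)
def totool(dx,dy):
    T=R.from_quat(read_state()["tool_rot"]).as_matrix(); return np.round(T.T@[dx,dy,0]*100,2)
E
python3 - <<'E'
from h import *
c=cloud(grab("wrist"))
print(find(c,.597,-.203,.126,.134,.03),find(c,.597,-.203,.042,.048,.06))
s=read_state();print(s['ee_pos'],s['tool_rot'],s['joint_pos'],totool(.5965-s['ee_pos'][0],-.202-s['ee_pos'][1]))
E
```

```text
(133, array([ 0.5957, -0.2103,  0.1297]), array([ 0.5963, -0.2105,  0.1288])) (2488, array([ 0.5925, -0.2007,  0.0449]), array([ 0.5969, -0.2046,  0.0447]))
[ 0.59549371 -0.19800087  0.2356408 ] [ 1.62526860e-01  9.86703552e-01  5.41896874e-04 -9.09490259e-04] [-5.13433998e-01  2.94967844e-01  1.43882559e+00  3.99137703e-04
  1.40987964e+00 -1.75779245e+00] [-0.22 -0.35 -0.  ]
```

```bash
python3 -m inch '[{"claw":0,"x":-0.1,"y":-0.3,"z":2.5,"yaw":0},{"claw":0,"x":0,"y":0,"z":2.5,"yaw":0},{"claw":0,"x":0,"y":0,"z":2.5,"yaw":0},{"claw":0,"x":0,"y":0,"z":0,"yaw":0},{"claw":0,"x":0,"y":0,"z":0,"yaw":0},{"claw":0,"x":0,"y":0,"z":0,"yaw":0}]'; python3 - <<'E'
from h import *
g=grab("wrist");c=cloud(g); save("w2",g["frame"])
print(find(c,.597,-.203,.126,.134,.03),find(c,.597,-.203,.042,.048,.06))
s=read_state();print(s['ee_pos'],s['tool_rot'])
g=grab("scene");save("s2",g["frame"])
E
```

```text
clock: 2.82
ee_pos: [0.5967, -0.2014, 0.1634]
tool_rot: [0.162, 0.987, -0.0, 0.001]
ft_force: [0.3, -0.1, -0.2]
gripper_width: 0.0919
finger_force: 0.0
(239, array([ 0.5947, -0.2104,  0.1295]), array([ 0.5955, -0.2106,  0.1288])) (3783, array([ 0.5915, -0.2002,  0.0449]), array([ 0.5958, -0.2047,  0.0449]))
[ 0.59662295 -0.20147652  0.16322165] [ 1.62013458e-01  9.86787738e-01 -4.42604814e-04  1.18468223e-03]
```

View pics/w2.png

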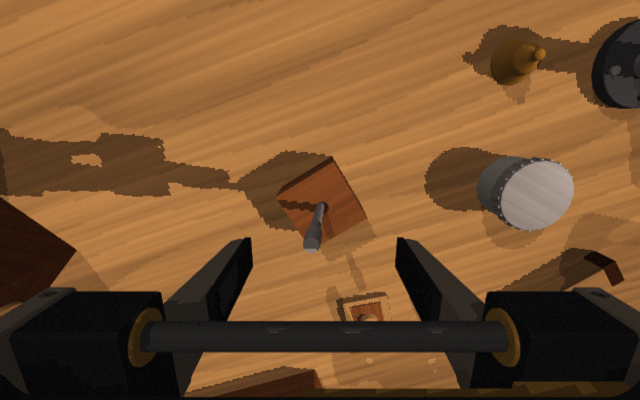

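The wrist view shows the rod head at (313,248), about 5 mm left of the finger midline at column 324, and the block hole at (322,205). I'll check whether it's the rod that tilts or the camera.

```bash
python3 - <<'E'
from h import *
g=grab("wrist");c=cloud(g);p=c[(abs(c[...,2])<.01)&(g["depth"]>0)]
A=np.c_[p[:,:2],np.ones(len(p))];print("bench plane",np.linalg.lstsq(A,p[:,2],rcond=None)[0],len(p))
for z0 in np.arange(.05,.135,.01): print(z0.round(3),*find(c,.596,-.206,z0,z0+.01,.02))
print("K",g["camera_matrix"][0])
c=cloud(grab("scene"))
for z0 in np.arange(.05,.135,.02): print("sc",z0.round(3),*find(c,.597,-.203,z0,z0+.02,.03))
E
```

```text
bench plane [ 0.00197293  0.00012688 -0.00107145] 176721
0.05 30 [ 0.5937 -0.2047  0.0549] [ 0.5953 -0.2063  0.0552]
0.06 32 [ 0.5932 -0.2058  0.066 ] [ 0.5951 -0.2069  0.0652]
0.07 32 [ 0.5931 -0.206   0.0758] [ 0.5951 -0.2073  0.0749]
0.08 41 [ 0.5931 -0.2066  0.0849] [ 0.595  -0.2078  0.0849]
0.09 44 [ 0.5929 -0.2072  0.0953] [ 0.5943 -0.2084  0.0953]
0.1 30 [ 0.5912 -0.2069  0.1082] [ 0.5931 -0.2093  0.1051]
0.11 81 [ 0.5911 -0.2068  0.115 ] [ 0.5942 -0.2093  0.1151]
0.12 239 [ 0.5931 -0.2099  0.129 ] [ 0.5951 -0.2104  0.125 ]
0.13 63 [ 0.5956 -0.2105  0.1303] [ 0.5954 -0.2107  0.1307]
K [291.44603673   0.         323.54572182]
sc 0.05 28 [ 0.5983 -0.2034  0.0594] [ 0.5973 -0.2047  0.0594]
sc 0.07 26 [ 0.5981 -0.2046  0.0789] [ 0.5976 -0.2058  0.0801]
sc 0.09 33 [ 0.5987 -0.2054  0.1007] [ 0.598  -0.2079  0.0999]
sc 0.11 47 [ 0.5994 -0.2067  0.1212] [ 0.5958 -0.2083  0.1199]
  return _methods._mean(a, axis=axis, dtype=dtype,
  ret = um.true_divide(
Traceback (most recent call last):
  File "h.py", line 23, in find
    return len(p),np.round(np.median(p,0),4),np.round((p.min(0)+p.max(0))/2,4)
                                                       ~~~~~^^^
ValueError: zero-size array to reduction operation minimum which has no identity
```

The rod has really leaned about 0.06 rad toward −y: the bench plane is level, and the scene camera sees the lean too. I'll yaw so the jaws close in the lean plane, descend and grip, which straightens it.

```bash
python3 -m inch '[{"claw":0,"x":0,"y":0,"z":0,"yaw":-9.5},{"claw":0,"x":0,"y":0,"z":0,"yaw":-9.5},{"claw":0,"x":0,"y":-0.25,"z":1.6,"yaw":0},{"claw":0,"x":0,"y":0,"z":1.6,"yaw":0},{"claw":0,"x":0,"y":0,"z":0,"yaw":0},{"claw":0,"x":0,"y":0,"z":0,"yaw":0}]'; python3 -m inch '[{"claw":0.6,"x":0,"y":0,"z":0,"yaw":0},{"claw":0.8,"x":0,"y":0,"z":0,"yaw":0},{"claw":0.9,"x":0,"y":0,"z":0,"yaw":0},{"claw":1,"x":0,"y":0,"z":0,"yaw":0},{"claw":1,"x":0,"y":0,"z":0,"yaw":0},{"claw":1,"x":0,"y":0,"z":0,"yaw":0},{"claw":1,"x":0,"y":0,"z":0,"yaw":0},{"claw":1,"x":0,"y":0,"z":0,"yaw":0}]'
```

```text
clock: 3.78
ee_pos: [0.5959, -0.2038, 0.1294]
tool_rot: [-0.002, 1.0, 0.0, -0.0]
ft_force: [0.2, -0.1, 0.4]
gripper_width: 0.0917
finger_force: 0.0
clock: 4.78
ee_pos: [0.5959, -0.2038, 0.1296]
tool_rot: [-0.003, 1.0, -0.0, -0.0]
ft_force: [-0.2, 0.3, 0.4]
gripper_width: 0.014
finger_force: 0.0
```

```bash
python3 -m inch '[{"claw":1,"x":0,"y":0,"z":0,"yaw":0},{"claw":1,"x":0,"y":0,"z":0,"yaw":0},{"claw":1,"x":0,"y":0,"z":0,"yaw":0}]'; python3 -m inch '[{"claw":1,"x":0,"y":0,"z":-2.5,"yaw":0},{"claw":1,"x":0,"y":0,"z":-3,"yaw":0},{"claw":1,"x":0,"y":0,"z":-3,"yaw":0},{"claw":1,"x":0,"y":0,"z":-3,"yaw":0},{"claw":1,"x":0,"y":0,"z":-1.5,"yaw":0},{"claw":1,"x":0,"y":0,"z":0,"yaw":0},{"claw":1,"x":0,"y":0,"z":0,"yaw":0}]'
python3 - <<'E'
from h import *
g=grab("scene");save("s3",g["frame"][60:260,100:400]);c=cloud(g)
for z0 in np.arange(.14,.25,.02):
  try: print("sc",z0.round(3),*find(c,.597,-.203,z0,z0+.02,.02))
  except Exception: print(z0,"none")
g=grab("wrist");save("w3",g["frame"])
print(read_state()["joint_pos"])
E
```

```text
clock: 5.15
ee_pos: [0.5959, -0.2038, 0.1296]
tool_rot: [-0.003, 1.0, 0.0, -0.0]
ft_force: [-0.1, -0.2, 0.2]
gripper_width: 0.0114
finger_force: 30.0
clock: 6.02
ee_pos: [0.5953, -0.2035, 0.2578]
tool_rot: [-0.003, 1.0, 0.001, -0.001]
ft_force: [-0.9, 0.2, -1.0]
gripper_width: 0.0114
finger_force: 30.0
sc 0.14 30 [ 0.5976 -0.2008  0.1504] [ 0.597  -0.202   0.1503]
sc 0.16 31 [ 0.5974 -0.2012  0.1703] [ 0.596  -0.2017  0.17  ]
sc 0.18 31 [ 0.597  -0.2015  0.1898] [ 0.5958 -0.2018  0.1901]
sc 0.2 36 [ 0.5966 -0.2004  0.2101] [ 0.5965 -0.2022  0.2099]
sc 0.22 64 [ 0.602  -0.203   0.2367] [ 0.5996 -0.2024  0.2305]
sc 0.24 158 [ 0.604  -0.205   0.2502] [ 0.5977 -0.2022  0.2502]
[-5.21152518e-01  2.86320287e-01  1.40569065e+00 -5.84897944e-06
  1.45247907e+00 -2.09773408e+00]
```

View pics/w3.png

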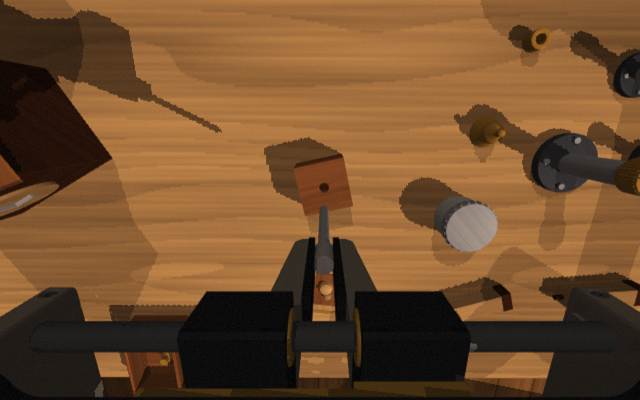

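The wrist view shows the rod held straight between the pads, from the tip at about (323,208) to the head at (324,265). The block's hole is empty at (323,187), and the large nut is at (630,178). I'll carry it over to the nut.

```bash
python3 -m inch '[{"claw":1,"x":0.3,"y":4,"z":-0.3,"yaw":0},{"claw":1,"x":0.3,"y":4.1,"z":0,"yaw":0},{"claw":1,"x":0.3,"y":4.1,"z":0,"yaw":0},{"claw":1,"x":0.3,"y":4.1,"z":0,"yaw":0},{"claw":1,"x":0.3,"y":4.1,"z":0,"yaw":0},{"claw":1,"x":0.3,"y":4.1,"z":0,"yaw":0},{"claw":1,"x":0.3,"y":4.1,"z":0,"yaw":0},{"claw":1,"x":0.3,"y":4,"z":0,"yaw":0}]';python3 -m inch '[{"claw":1,"x":0,"y":0,"z":0,"yaw":-10.7},{"claw":1,"x":0,"y":0,"z":0,"yaw":-10.7},{"claw":1,"x":0,"y":0,"z":0,"yaw":-10.7},{"claw":1,"x":0,"y":0,"z":0,"yaw":-10.7},{"claw":1,"x":0,"y":0,"z":0,"yaw":-10.7},{"claw":1,"x":0,"y":0,"z":0,"yaw":-10.7},{"claw":1,"x":0,"y":0,"z":0,"yaw":0},{"claw":1,"x":0,"y":0,"z":0,"yaw":0}]'
python3 -m inch '[{"claw":1,"x":0,"y":0,"z":0,"yaw":0},{"claw":1,"x":0,"y":0,"z":0,"yaw":0}]'
python3 - <<'E'
from h import *
s=read_state();print(s["joint_pos"],s["ee_pos"])
g=grab("wrist");save("w4",cv2.resize(g["frame"][100:300,220:420],None,fx=3,fy=3));c=cloud(g);np.save("w4.npy",c)
print("nut",*find(c,.57,.125,.112,.126,.03)); print("nut all",*find(c,.57,.125,.1,.13,.03))
for z0 in (.135,.145,.155,.17,.19,.21): print(z0,*find(c,.57,.125,z0,z0+.01,.02))
ct=cloud(grab("scene"))
print("sc nut",*find(ct,.57,.125,.098,.13,.03))
for z0 in (.135,.145,.155,.17,.19,.21): print("sc",z0,*find(ct,.57,.125,z0,z0+.01,.02))
E
```

```text
clock: 7.12
ee_pos: [0.5693, 0.1233, 0.2615]
tool_rot: [-0.003, 1.0, 0.0, -0.001]
ft_force: [-0.0, -0.2, -0.3]
gripper_width: 0.0108
finger_force: 30.0
clock: 8.12
ee_pos: [0.5698, 0.122, 0.262]
tool_rot: [-0.533, 0.846, 0.0, -0.0]
ft_force: [-0.0, -1.0, -1.2]
gripper_width: 0.011
finger_force: 30.0
clock: 8.38
ee_pos: [0.57, 0.122, 0.2626]
tool_rot: [-0.533, 0.846, 0.0, -0.0]
ft_force: [-0.2, 1.0, -0.9]
gripper_width: 0.0111
finger_force: 30.0
[ 3.66241256e-03  1.62201689e-01  1.54129552e+00  1.83183335e-05
  1.43813181e+00 -2.69253329e+00] [0.570045   0.121994   0.26257657]
nut 796 [0.5666 0.1202 0.1211] [0.5695 0.1241 0.1176]
nut all 912 [0.5669 0.1197 0.121 ] [0.5695 0.1241 0.1116]
  return _methods._mean(a, axis=axis, dtype=dtype,
  ret = um.true_divide(
Traceback (most recent call last):
  File "h.py", line 23, in find
    return len(p),np.round(np.median(p,0),4),np.round((p.min(0)+p.max(0))/2,4)
                                                       ~~~~~^^^
ValueError: zero-size array to reduction operation minimum which has no identity
```

View pics/w4.png

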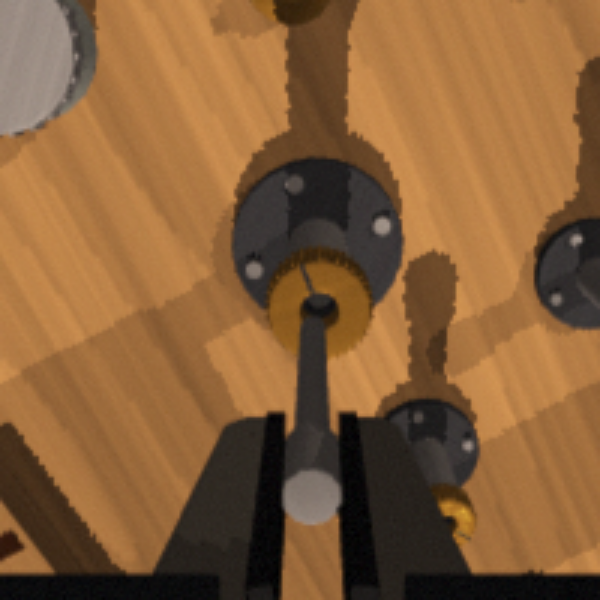

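The crop shows the nut centred at crop (320,305) with its dark line at (308,280), and the rod tip at about (314,320) just in front of the hole.

```bash
python3 - <<'E'
from h import *
def show(n,c):
  for z0 in np.arange(.13,.24,.012):
    p=c[(c[...,2]>z0)&(c[...,2]<z0+.012)&(np.hypot(c[...,0]-.57,c[...,1]-.123)<.02)]
    if len(p): print(n,z0.round(3),len(p),np.round((p.min(0)+p.max(0))/2,4))
show("w",np.load("w4.npy"))
c=cloud(grab("scene")); print("sc nut",*find(c,.57,.125,.098,.13,.03)); show("sc",c)
c=cloud(grab("top")); p=find(c,.57,.125,.112,.126,.03); print("top nut",*p)
E
```

```text
w 0.142 13 [0.57   0.1201 0.1509]
w 0.154 33 [0.5699 0.1198 0.1597]
w 0.166 37 [0.5702 0.119  0.1722]
w 0.178 40 [0.5701 0.1186 0.1839]
w 0.19 48 [0.5698 0.1183 0.1957]
w 0.202 58 [0.5696 0.1191 0.208 ]
w 0.214 70 [0.57   0.1184 0.22  ]
w 0.226 49 [0.5696 0.1178 0.2308]
w 0.238 331 [0.5658 0.1135 0.244 ]
sc nut 250 [0.5795 0.1268 0.1157] [0.5708 0.1256 0.1097]
sc 0.142 17 [0.572  0.1227 0.148 ]
sc 0.154 18 [0.5733 0.1225 0.16  ]
sc 0.166 21 [0.5728 0.1221 0.172 ]
sc 0.178 20 [0.5733 0.1217 0.1843]
sc 0.19 21 [0.571  0.1211 0.196 ]
sc 0.202 18 [0.572  0.1209 0.2076]
sc 0.214 15 [0.5722 0.1218 0.2196]
sc 0.226 12 [0.5706 0.1268 0.2318]
sc 0.238 71 [0.5742 0.123  0.2444]
top nut 44 [0.5584 0.1198 0.1203] [0.56   0.1265 0.1196]
```

```bash
python3 -m inch '[{"claw":1,"x":-0.25,"y":0.12,"z":0,"yaw":0},{"claw":1,"x":0,"y":0,"z":0.5,"yaw":0},{"claw":1,"x":0,"y":0,"z":0.8,"yaw":0},{"claw":1,"x":0,"y":0,"z":0.7,"yaw":0},{"claw":1,"x":0,"y":0,"z":0.5,"yaw":0},{"claw":1,"x":0,"y":0,"z":0.5,"yaw":0},{"claw":1,"x":0,"y":0,"z":0,"yaw":0},{"claw":1,"x":0,"y":0,"z":0,"yaw":0}]'
```

```text
clock: 9.52
ee_pos: [0.5702, 0.1248, 0.2329]
tool_rot: [-0.534, 0.846, -0.0, 0.0]
ft_force: [0.8, -1.1, -0.7]
gripper_width: 0.011
finger_force: 30.0
```

```bash
python3 -m inch '[{"claw":1,"x":0,"y":0,"z":0.5,"yaw":0},{"claw":1,"x":0,"y":0,"z":0.5,"yaw":0},{"claw":1,"x":0,"y":0,"z":0.2,"yaw":0},{"claw":1,"x":0,"y":0,"z":0,"yaw":0}]'
```

```text
clock: 10.02
ee_pos: [0.5699, 0.1248, 0.2203]
tool_rot: [-0.534, 0.846, 0.0, -0.0]
ft_force: [0.3, 0.9, -1.0]
gripper_width: 0.0109
finger_force: 30.0
```

There is no contact force and the tip is inside the neck, so I'll continue.

```bash
python3 -m inch '[{"claw":1,"x":0,"y":0,"z":0.8,"yaw":0},{"claw":1,"x":0,"y":0,"z":0.8,"yaw":0},{"claw":1,"x":0,"y":0,"z":0.8,"yaw":0},{"claw":1,"x":0,"y":0,"z":0.8,"yaw":0},{"claw":1,"x":0,"y":0,"z":0,"yaw":0}]'
```

```text
clock: 10.65
ee_pos: [0.5696, 0.1248, 0.1876]
tool_rot: [-0.534, 0.846, 0.0, -0.001]
ft_force: [0.4, 0.6, -0.5]
gripper_width: 0.011
finger_force: 30.0
```

```bash
python3 -m inch '[{"claw":1,"x":0,"y":0,"z":0.8,"yaw":0},{"claw":1,"x":0,"y":0,"z":0.8,"yaw":0},{"claw":1,"x":0,"y":0,"z":0.8,"yaw":0},{"claw":1,"x":0,"y":0,"z":0.4,"yaw":0},{"claw":1,"x":0,"y":0,"z":0,"yaw":0},{"claw":1,"x":0,"y":0,"z":0,"yaw":0}]'
```

```text
clock: 11.4
ee_pos: [0.5698, 0.1249, 0.1604]
tool_rot: [-0.534, 0.846, 0.0, -0.0]
ft_force: [-1.5, 1.6, -1.3]
gripper_width: 0.0108
finger_force: 30.0
```

```bash
python3 -m inch '[{"claw":1,"x":0,"y":0,"z":0.4,"yaw":0},{"claw":1,"x":0,"y":0,"z":0.3,"yaw":0},{"claw":1,"x":0,"y":0,"z":0.2,"yaw":0},{"claw":1,"x":0,"y":0,"z":0.1,"yaw":0},{"claw":1,"x":0,"y":0,"z":0.05,"yaw":0},{"claw":1,"x":0,"y":0,"z":0,"yaw":0},{"claw":1,"x":0,"y":0,"z":0,"yaw":0}]'
```

```text
clock: 12.28
ee_pos: [0.57, 0.1249, 0.1501]
tool_rot: [-0.534, 0.846, 0.0, 0.0]
ft_force: [-2.7, 2.6, 1.2]
gripper_width: 0.0112
finger_force: 30.0
```

```bash
python3 -m inch '[{"claw":1,"x":0,"y":0,"z":0.08,"yaw":0},{"claw":1,"x":0,"y":0,"z":0,"yaw":0},{"claw":0.7,"x":0,"y":0,"z":0,"yaw":0},{"claw":0.3,"x":0,"y":0,"z":0,"yaw":0},{"claw":0.3,"x":0,"y":0,"z":0,"yaw":0},{"claw":0.3,"x":0,"y":0,"z":0,"yaw":0},{"claw":0.3,"x":0,"y":0,"z":0,"yaw":0},{"claw":0.3,"x":0,"y":0,"z":0,"yaw":0}]'; python3 - <<'E'
from h import *
c=cloud(grab("wrist")); print("head w",*find(c,.57,.124,.14,.16,.015)); p=c[np.hypot(c[...,0]-.57,c[...,1]-.124)<.012]; print(np.sort(p[p[:,2]<.17][:,2])[-20:].mean())
p=find(c,.57,.124,.11,.126,.022);print("nut",*p)
E
```

```text
clock: 13.28
ee_pos: [0.5701, 0.1248, 0.1493]
tool_rot: [-0.534, 0.846, -0.0, 0.0]
ft_force: [-0.2, -0.1, -0.0]
gripper_width: 0.0643
finger_force: 0.0
head w 433 [0.5686 0.1205 0.1494] [0.5691 0.122  0.1458]
0.1508327369568608
nut 1889 [0.5654 0.1184 0.1211] [0.5691 0.1238 0.1176]
```

The rod is seated, with its head top at 0.150 m. I'll lower the open fingers around the nut and grip it.

```bash
python3 -m inch '[{"claw":0.3,"x":0,"y":0,"z":0.8,"yaw":0},{"claw":0.3,"x":0,"y":0,"z":0.8,"yaw":0},{"claw":0.3,"x":0,"y":0,"z":0.8,"yaw":0},{"claw":0.3,"x":0,"y":0.05,"z":0.25,"yaw":0},{"claw":0.3,"x":0,"y":0,"z":0,"yaw":0},{"claw":0.3,"x":0,"y":0,"z":0,"yaw":0}]';  python3 -m inch '[{"claw":0.6,"x":0,"y":0,"z":0,"yaw":0},{"claw":0.8,"x":0,"y":0,"z":0,"yaw":0},{"claw":1,"x":0,"y":0,"z":0,"yaw":0},{"claw":1,"x":0,"y":0,"z":0,"yaw":0},{"claw":1,"x":0,"y":0,"z":0,"yaw":0},{"claw":1,"x":0,"y":0,"z":0,"yaw":0}]'; python3 -c "
from h import *;s=read_state();print(s['joint_pos'],s['moment'],s['finger_force'])"
```

```text
clock: 14.08
ee_pos: [0.5699, 0.125, 0.1232]
tool_rot: [-0.534, 0.846, -0.0, 0.0]
ft_force: [0.3, 0.2, -1.1]
gripper_width: 0.0646
finger_force: 0.0
clock: 14.82
ee_pos: [0.5689, 0.1254, 0.1228]
tool_rot: [-0.534, 0.846, 0.001, -0.001]
ft_force: [-5.0, 2.2, 4.8]
gripper_width: 0.0373
finger_force: 30.0
[ 9.33834546e-03  2.89977519e-01  1.67776170e+00  5.46787948e-04
  1.17545704e+00 -2.68817724e+00] [0.4317124  1.04567757 0.00512322] 30.00104350678157
```

```bash
python3 -m inch '[{"claw":1,"x":0,"y":0,"z":0.011,"yaw":10},{"claw":1,"x":0,"y":0,"z":0.011,"yaw":10},{"claw":1,"x":0,"y":0,"z":0.011,"yaw":10},{"claw":1,"x":0,"y":0,"z":0.011,"yaw":10},{"claw":1,"x":0,"y":0,"z":0.011,"yaw":10},{"claw":1,"x":0,"y":0,"z":0.011,"yaw":10},{"claw":1,"x":0,"y":0,"z":0.011,"yaw":10},{"claw":1,"x":0,"y":0,"z":0.011,"yaw":10}]'; python3 - <<'E'
from h import *
s=read_state();print(s['joint_pos'],s['moment'],s['finger_force'])
g=grab("wrist");save("w5",g["frame"][150:350,220:420])
E
```

```text
clock: 15.82
ee_pos: [0.5691, 0.1249, 0.122]
tool_rot: [0.137, 0.991, -0.0, -0.001]
ft_force: [-4.5, -0.1, 4.1]
gripper_width: 0.0375
finger_force: 30.0
[ 8.97103874e-03  2.91165674e-01  1.67820143e+00 -4.54521703e-04
  1.17335289e+00 -1.28628513e+00] [-0.00690525  0.76079349  0.07020507] 29.99455221433891
```

```bash
C='import sys
from h import *;s=read_state();print("j6",s["joint_pos"][5],"mz",s["moment"][2],s["finger_force"])'; echo "$C">st.py
python3 -m inch '[{"claw":1,"x":0,"y":0,"z":0.011,"yaw":9},{"claw":1,"x":0,"y":0,"z":0.011,"yaw":9},{"claw":1,"x":0,"y":0,"z":0.011,"yaw":9}]'; python3 st.py
python3 -m inch '[{"claw":1,"x":0,"y":0,"z":0.011,"yaw":9},{"claw":1,"x":0,"y":0,"z":0.011,"yaw":9}]'; python3 st.py
```

```text
clock: 16.25
ee_pos: [0.5691, 0.1247, 0.1216]
tool_rot: [0.363, 0.932, -0.001, -0.001]
ft_force: [-5.2, -1.1, 3.9]
gripper_width: 0.0375
finger_force: 30.0
j6 -0.8183222528313437 mz 0.03948524922211915 29.995838472386822
clock: 16.5
ee_pos: [0.569, 0.1246, 0.1214]
tool_rot: [0.504, 0.863, -0.001, -0.001]
ft_force: [-6.0, -0.6, 4.5]
gripper_width: 0.0374
finger_force: 30.0
j6 -0.5041925759500834 mz 0.08690740286618868 29.99597653368255
```

Total 2.18 rad so far, with no stop yet.

```bash
python3 -m inch '[{"claw":1,"x":0,"y":0,"z":0.01,"yaw":8},{"claw":1,"x":0,"y":0,"z":0.01,"yaw":8}]'; python3 st.py
python3 -m inch '[{"claw":1,"x":0,"y":0,"z":0.01,"yaw":8},{"claw":1,"x":0,"y":0,"z":0.01,"yaw":8}]'; python3 st.py
```

```text
clock: 16.75
ee_pos: [0.5689, 0.1245, 0.1213]
tool_rot: [0.619, 0.785, -0.001, -0.0]
ft_force: [-5.3, -3.7, 5.6]
gripper_width: 0.0373
finger_force: 30.0
j6 -0.22631916206859537 mz 0.8933131541603159 29.999026134610176
clock: 17.0
ee_pos: [0.5687, 0.1235, 0.121]
tool_rot: [0.722, 0.692, -0.002, 0.0]
ft_force: [-6.9, -0.9, 5.8]
gripper_width: 0.0371
finger_force: 30.0
j6 0.05209898761210489 mz 0.8216818305149236 29.995222985744476
```

The moment jumped from about 0.07 to about 0.9 N m and then levelled off, so the nut has bottomed and the pads are slipping on it. I'll pause, then back off 90°, recording the nut's line before and after.

```bash
python3 -m inch '[{"claw":1,"x":0,"y":0,"z":0,"yaw":0},{"claw":1,"x":0,"y":0,"z":0,"yaw":0}]'; python3 st.py
python3 - <<'E'
from h import *
g=grab("wrist"); save("w6",g["frame"][150:350,220:420]); E=0
E
python3 -m inch '[{"claw":1,"x":0,"y":0,"z":-0.011,"yaw":-10},{"claw":1,"x":0,"y":0,"z":-0.011,"yaw":-10},{"claw":1,"x":0,"y":0,"z":-0.011,"yaw":-10},{"claw":1,"x":0,"y":0,"z":-0.011,"yaw":-10},{"claw":1,"x":0,"y":0,"z":-0.011,"yaw":-10},{"claw":1,"x":0,"y":0,"z":-0.011,"yaw":-10},{"claw":1,"x":0,"y":0,"z":-0.011,"yaw":-10},{"claw":1,"x":0,"y":0,"z":-0.011,"yaw":-10}]'; python3 st.py
python3 -m inch '[{"claw":1,"x":0,"y":0,"z":-0.01,"yaw":-6},{"claw":1,"x":0,"y":0,"z":-0.01,"yaw":-5},{"claw":1,"x":0,"y":0,"z":0,"yaw":0},{"claw":1,"x":0,"y":0,"z":0,"yaw":0},{"claw":1,"x":0,"y":0,"z":0,"yaw":0}]'; python3 st.py
python3 - <<'E'
from h import *
g=grab("wrist"); save("w7",g["frame"][150:350,220:420])
a=[cv2.resize(cv2.imread(f"pics/w{i}.png")[30:150,40:160],None,fx=2.2,fy=2.2,interpolation=cv2.INTER_CUBIC) for i in(5,6,7)]
cv2.imwrite("pics/cmp.png",np.hstack(a))
c=cloud(g); p=c[np.hypot(c[...,0]-.57,c[...,1]-.124)<.012]; print("head top",np.sort(p[p[:,2]<.17][:,2])[-20:].mean())
E
```

```text
clock: 17.25
ee_pos: [0.5687, 0.1235, 0.121]
tool_rot: [0.721, 0.693, -0.002, 0.0]
ft_force: [-6.9, -5.3, 6.2]
gripper_width: 0.0371
finger_force: 30.0
j6 0.048239903286166855 mz 0.4478527029335799 30.001257061958313
clock: 18.3
ee_pos: [0.5702, 0.1247, 0.122]
tool_rot: [0.105, 0.995, -0.0, 0.001]
ft_force: [-1.4, 0.5, 1.7]
gripper_width: 0.0375
finger_force: 30.0
j6 -1.3525487918228452 mz -0.0629503976928989 29.99751180410385
clock: 18.92
ee_pos: [0.5702, 0.125, 0.1222]
tool_rot: [0.013, 1.0, 0.0, 0.001]
ft_force: [2.2, 1.1, -1.2]
gripper_width: 0.0368
finger_force: 30.0
j6 -1.5360140862604819 mz 0.05032550524672578 29.999869465827942
head top 0.15091125628735114
```

View pics/cmp.png

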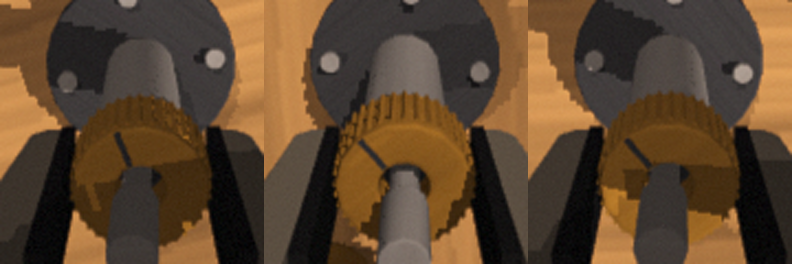

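The comparison shows the nut's line shifted relative to the fingers only at the stop (slip). Its angle is the same in the middle and right pictures, so the back-off of 1.58 rad turned the nut with the fingers. The rod head is at 0.151 m, still seated.

```bash
python3 -c "
from station import *;print(finish_job())"
```

```text
the job is handed in; nothing more can be done
None
```

I handed the job in at about 19 s: the rod stands on the bore floor, and the nut was screwed to its stop, backed off about 91° and is still held in the fingers at 30 N; `finish_job()` gave no verdict.

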